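# Stroke the refill pans level in a make-up palette

### The arm

A 6-joint arm with a two-finger parallel gripper is mounted at the origin on the work surface. World frame = base frame: x ahead of the robot, y to its left, z up, the work surface at z = 0. Lengths are in m, angles in rad, forces in N, time in s.
With the tool pointing down it reaches from about 0.3 to 0.875 m from the base axis. Payload 6.4 kg.
Tool frame: the origin (TCP) lies on the front face of the gripper's body, between the roots of the fingers; the fingertips stand 64 mm ahead of it and the grasp point (between the pads) lies 45 mm ahead of it (nose_length is the z of the fingertips in the tool frame, in m); z points along the fingers, y is the line along which they close (so a half turn about z gives the same grasp; the last joint's range is limited). The gripper opens to 88 mm and grips with 3 to 60 N. Pads are 18 mm wide; open, the fingers measure 123 mm over their backs; the gripper's body (75 mm by 187 mm) begins 45 mm behind the grasp point.
Start: joints at [-1.345, 0.181, 1.607, -0, 1.354, -0.206], TCP at [0.241, -0.522, 0.303] pointing down, gripper open.
Joint ranges: [-2.99, 2.99], [-0.89, 2.07], [0.3, 2.58], [-1.14, 4.28], [0, 2.63], [-3.12, 3.12]. Speed limits (rad/s): [2.57, 2.57, 3.01, 3.14, 3.14, 3.14].

### API

Orientations are given as a 3x3 rotation matrix whose columns are the frame's x, y, z axes.
In Python, from workcell import sense, camera, camera_model, sign_off, boxes_of, pinpoint, nose_length gives the robot as it stands. The module is installed in compiled form; this text tells all that it offers.
- The arm moves only by the tool drive_tool, never from a script. Its argument "deltas" is a list of rows, each an object of numbers: "wx", "wy", "wz": the turn, a rotation vector about the tool's x, y, z in degrees; "x", "y", "z": the shift along the tool's x, y, z in mm; "claw": the opening, from 0 (shut) to 1 (fully open). In form: [{"wx": .., "wy": .., "wz": .., "x": .., "y": .., "z": .., "claw": ..}, ...]. A call has exactly 10 rows; each row is the pose to reach, as a shift and turn from the pose commanded when the call began, along the tool's axes at that moment; what a row does not reach only later rows make up. A row lasts 1/12 s, in which the tool goes at most 41.7 mm and 7.16 degrees, less where a joint would pass 70% of its speed; a pose out of reach is approached as far as the arm can. A call with a gripper value outside its range is refused whole. The fingers move at their own pace and stop on an object; "squeeze" is the grip in N (left out, the last holds). Time passes only in rows, so rows that repeat a pose let the fingers close, or fill a call up. It gives the time, the measured TCP pose, the force, the opening and the grip force at its end, in the units of the state.
- sense(): the state, without advancing time (a new reading comes with each control period).
- camera(name): name is "side" or "top"; returns (picture, depth): 480x640x3 uint8, red, green, blue; 480x640 float32, m along the optical axis (not along the pixel's ray), 0 where there is no reading.
- camera_model(name): a dict with "K" (3x3 intrinsics, pixels), "eye" and "orientation" of the camera in the world. Camera axes: x right, y down, z forward; pixel columns grow to the right and rows downward; lengths in m; the calibration is good to about 2 mm. A picture is of the moment at which its call begins. camera_model takes no time and is no camera call.
- sign_off(): hands the job in; it is judged then, once.
Trained networks look in the newest picture that a camera, given by its name, has taken for a name from the list of things; names that differ only in an ending like _2 or _b are one class to them, and where a whole thing is asked for, a point or a joint stands for the part that bears it (a point fixed in the world has none). Each returns a list of dicts, best first, with "p" (0 to 1); they miss things now and then, are a little off and sometimes report something else, mostly with a low value. They report only what shows in the picture. A call takes as long as a camera call. They do not tell look-alikes from the thing itself.
- boxes_of(label, camera): "point" ([x, y, z] in m, in the coordinates of the camera as it stood for that picture, good to about 4 mm: the middle of the surface that is visible of it).
- pinpoint(label, camera): "point" ([x, y, z] in m, in the coordinates of the camera as it stood for that picture, good to about 4 mm: a listed point, or the origin of a listed thing).
The state is a dict: "clock": time; "q": joint angles; "qd": joint speeds; "joint_efforts": joint torques, N m; "ee_pos": TCP position; "ee_rot": TCP orientation; "ft_force": force on the tool from outside, world axes, zero at the start; "torque": the same for the moment, N m; "opening": opening from 0.0 (shut) to 1.0 (fully open); "gripper_force": force on a finger pad.
Only numpy, scipy, OpenCV 4.12 (cv2) and the standard library are available. Lean on these libraries where they do the work, as an engineer would, in place of code of your own. Each camera call takes 0.05 s, during which the arm holds its last target. There are 200 camera calls.

### The job

The five powder refills stand proud in the black make-up palette: with your closed fingertips, stroke lightly along the row from the end nearest the steel tile to the far end, pressing each pan in turn down level with the palette's top (within about 2 mm) so that its cover will go on. Do it in one low pass, without raising the hand away from the palette between the first pan and the last, and do not press hard, for the powder cracks. Grasp nothing, leave the jar, can and bottle where they stand, and take the hand clear at the end.

Things in the scene. Friction and masses are not known exactly. Their poses are not given: they have to be found in the camera images.
- palette_top (a point): centre of the top face of the black plastic make-up palette, a flat slab 95 (its x) x 250 (its y) x 24 mm thick, fixed to the table; z is up, square to the top face. Five round wells of 37 mm diameter lie in a shallow bow along its y, 46 mm apart, each with a refill pan in it.
- tile: steel mixing tile, a plain rectangular plate 70 x 55 x 5 mm lying on the table just beyond one end of the palette, about 175 mm from its centre, origin at the centre of its underside; it does not move. It may be at either end.
- pan0_top (a point): centre of the top of a refill pan: an aluminium cup 35.6 mm in diameter filled with pressed powder that rises as a cone (about 30 degrees) to a flat crown 10 mm across; this point is the middle of the crown and moves down with the pan. The pan is at the -y end of the palette, at x -8, y -92 mm in the palette's frame.
- pan0 (a joint): how far that pan is pushed down into its well (m): at 0 its crown stands 7 mm above the palette's top face, at 0.007 it is level with it, the stop is at 0.0075. At the start 0 to 0.0015. It moves straight up and down only, takes about 1.5 N to push, stays where it is left.
- pan1_top (a point): centre of the top of a refill pan: an aluminium cup 35.6 mm in diameter filled with pressed powder that rises as a cone (about 30 degrees) to a flat crown 10 mm across; this point is the middle of the crown and moves down with the pan. The pan is second from the -y end, at x +4, y -46 mm in the palette's frame.
- pan1 (a joint): how far that pan is pushed down into its well (m): at 0 its crown stands 7 mm above the palette's top face, at 0.007 it is level with it, the stop is at 0.0075. At the start 0 to 0.0015. It moves straight up and down only, takes about 1.5 N to push, stays where it is left.
- pan2_top (a point): centre of the top of a refill pan: an aluminium cup 35.6 mm in diameter filled with pressed powder that rises as a cone (about 30 degrees) to a flat crown 10 mm across; this point is the middle of the crown and moves down with the pan. The pan is in the middle, at x +8, y 0 mm in the palette's frame.
- pan2 (a joint): how far that pan is pushed down into its well (m): at 0 its crown stands 7 mm above the palette's top face, at 0.007 it is level with it, the stop is at 0.0075. At the start 0 to 0.0015. It moves straight up and down only, takes about 1.5 N to push, stays where it is left.
- pan3_top (a point): centre of the top of a refill pan: an aluminium cup 35.6 mm in diameter filled with pressed powder that rises as a cone (about 30 degrees) to a flat crown 10 mm across; this point is the middle of the crown and moves down with the pan. The pan is second from the +y end, at x +4, y +46 mm in the palette's frame.
- pan3 (a joint): how far that pan is pushed down into its well (m): at 0 its crown stands 7 mm above the palette's top face, at 0.007 it is level with it, the stop is at 0.0075. At the start 0 to 0.0015. It moves straight up and down only, takes about 1.5 N to push, stays where it is left.
- pan4_top (a point): centre of the top of a refill pan: an aluminium cup 35.6 mm in diameter filled with pressed powder that rises as a cone (about 30 degrees) to a flat crown 10 mm across; this point is the middle of the crown and moves down with the pan. The pan is at the +y end of the palette, at x -8, y +92 mm in the palette's frame.
- pan4 (a joint): how far that pan is pushed down into its well (m): at 0 its crown stands 7 mm above the palette's top face, at 0.007 it is level with it, the stop is at 0.0075. At the start 0 to 0.0015. It moves straight up and down only, takes about 1.5 N to push, stays where it is left.
- jar: small closed cream jar, 48 mm across, 40 mm tall, standing loose on the table about 180 mm from the palette's centre, beyond the end away from the tile; origin at the centre of its underside. Leave alone.
- can: blue and silver drink can, 58 mm across, 130 mm tall, standing loose on the table past the palette's -y end, some 270 mm from its centre; origin at the centre of its underside. Leave alone.
- bottle: blue bottle, 64 mm across, 200 mm tall, standing loose on the table past the palette's +y end, some 290 mm from its centre; origin at the centre of its underside. Leave alone.
There are look-alikes about, which are no part of the job. What is shaped like the tile but blue or yellow is not meant.

How it is judged:
On the way, in this order (a step that is already met when the one before it is completed fails the run):
1. the first pan, the one nearest the steel tile, is pressed to within 2.5 mm of level (((horizontal distance between pan0_top and tile below 0.14 m and value of joint pan0 above 0.0045 m) or (not (horizontal distance between pan0_top and tile below 0.14 m) and value of joint pan4 above 0.0045 m))), for 0.05 s.
2. the second pan is pressed to within 2.5 mm of level (((horizontal distance between pan0_top and tile below 0.14 m and value of joint pan1 above 0.0045 m) or (not (horizontal distance between pan0_top and tile below 0.14 m) and value of joint pan3 above 0.0045 m))), for 0.05 s.
3. the third pan is pressed to within 2.5 mm of level (value of joint pan2 above 0.0045 m), for 0.05 s.
4. the fourth pan is pressed to within 2.5 mm of level (((horizontal distance between pan0_top and tile below 0.14 m and value of joint pan3 above 0.0045 m) or (not (horizontal distance between pan0_top and tile below 0.14 m) and value of joint pan1 above 0.0045 m))), for 0.05 s.
5. the fifth pan, the one farthest from the tile, is pressed to within 2.5 mm of level (((horizontal distance between pan0_top and tile below 0.14 m and value of joint pan4 above 0.0045 m) or (not (horizontal distance between pan0_top and tile below 0.14 m) and value of joint pan0 above 0.0045 m))), for 0.05 s.
At the end, for the whole second after the job is handed in: all five pans are pressed to within 2.5 mm of level with the palette's top face (joint above 0.0045); the jar, can and bottle stand upright within 20 mm of where they were (value of joint each of pan0, pan1, pan2, pan3, pan4 above 0.0045 m and distance of each of jar, can, bottle from where it was at the start of the episode below 0.02 m and angle between each of jar, can, bottle's own z axis and vertical below 0.2 rad); the robot touches nothing.
It fails at once if a bystander (jar, can or bottle) is moved more than 20 mm, lifted or tipped (distance of any of jar, can, bottle from where it was at the start of the episode above 0.02 m or angle between any of jar, can, bottle's own z axis and vertical above 0.2 rad).
It fails at once if the palette or a pan is pressed hard (over 40 N) (contact force between palette and anything else above 40 N).
It fails at once if the hand is raised away from the palette (the point between the finger pads higher than 110 mm above the table) between pressing the first pan and the last ((horizontal distance between pan0_top and tile below 0.14 m and value of joint pan0 above 0.0045 m and value of joint pan4 below 0.0045 m and height (world z) of the grasp point above 0.11 m) or (not (horizontal distance between pan0_top and tile below 0.14 m) and value of joint pan4 above 0.0045 m and value of joint pan0 below 0.0045 m and height (world z) of the grasp point above 0.11 m)).
It also fails if it takes over 48 s, if anything falls off the work surface, if the arm or the gripper's body presses on something with over 40 N, if the wrist force passes 120 N, or if a joint passes its speed limit or range.

## Working session

There is one attempt and no reset: what is moved stays moved. The work goes in short steps, Python scripts to look and compute and a tool call to move; the robot and the scene stay as the last step left them, time stands still between calls to the robot, and variables do not carry over. Pictures are saved under pics/ and viewed, at most 10 in all, crops included, and the job is handed in when it is done.

Besides the shell and the picture viewer there is one more tool, called after ">>>" as a command line: name --argument value ..., lists and objects as JSON in quotes. drive_tool: Moves the arm, as the interface text tells. Its arguments: {"type":"object","properties":{"deltas":{"type":"array"},"squeeze":{"type":"number"}},"required":["deltas"]}

```bash
mkdir -p pics; cat > h.py <<'E'
import numpy as np, cv2
from workcell import *
def W(c,p):
    m=camera_model(c); return np.array(m["orientation"])@np.array(p)+np.array(m["eye"])
def snap(c,f):
    p,d=camera(c); cv2.imwrite("pics/"+f,p[:,:,::-1]); np.save("pics/"+c+".npy",d); np.save("pics/"+c+"_rgb.npy",p); return p,d
def cloud(c,d):
    m=camera_model(c);K=np.array(m["K"]);v,u=np.mgrid[0:480,0:640]
    P=np.stack([(u-K[0,2])/K[0,0]*d,(v-K[1,2])/K[1,1]*d,d],-1)
    return P@np.array(m["orientation"]).T+np.array(m["eye"])
E
python3 - <<'E'
from h import *
np.set_printoptions(precision=4,suppress=True)
for c in("top","side"):
    snap(c,c+"1.png"); print(c,camera_model(c)["eye"])
    for l in["palette_top","tile","pan0_top","pan1_top","pan2_top","pan3_top","pan4_top","jar","can","bottle"]:
        print(l,[(W(c,r["point"]),round(r["p"],2)) for r in pinpoint(l,c)[:3]])
s=sense();print(s["clock"],s["ee_pos"],s["ee_rot"],s["ft_force"],s["opening"],nose_length if not callable(nose_length) else nose_length())
E
```

```text
top [ 0.4493 -0.0127  0.9945]
palette_top [(array([ 0.5885, -0.0666,  0.0221]), 0.6)]
tile [(array([ 0.5515, -0.3523,  0.0031]), 0.96), (array([ 0.714 , -0.153 ,  0.0003]), 0.96), (array([ 0.4489, -0.2223,  0.0034]), 0.95)]
pan0_top [(array([ 0.579 , -0.1628,  0.0303]), 0.57)]
pan1_top [(array([ 0.5896, -0.1106,  0.0242]), 0.62)]
pan2_top [(array([ 0.6011, -0.0678,  0.0298]), 0.58)]
pan3_top [(array([ 0.6002, -0.0204,  0.0327]), 0.55)]
pan4_top [(array([0.584 , 0.0237, 0.0301]), 0.53), (array([ 0.6719, -0.3076,  0.0005]), 0.47)]
jar [(array([ 0.5969,  0.1097, -0.0006]), 0.54)]
can [(array([ 0.6716, -0.3089, -0.002 ]), 0.62), (array([ 0.5798, -0.1625,  0.0284]), 0.48)]
bottle [(array([ 0.5378,  0.2283, -0.0011]), 0.62)]
side [-0.0168  0.7322  1.0105]
palette_top [(array([ 0.5854, -0.0697,  0.021 ]), 0.57)]
tile [(array([ 0.5489, -0.3541,  0.0008]), 0.95), (array([ 0.7146, -0.1549,  0.0026]), 0.95), (array([ 0.4469, -0.2235,  0.002 ]), 0.73)]
pan0_top [(array([ 0.5799, -0.1586,  0.0303]), 0.55)]
pan1_top [(array([ 0.5889, -0.1151,  0.0335]), 0.46)]
pan2_top [(array([ 0.5974, -0.07  ,  0.0277]), 0.43)]
pan3_top [(array([ 0.5966, -0.0227,  0.0316]), 0.61)]
pan4_top [(array([0.5868, 0.0254, 0.0273]), 0.63)]
jar [(array([ 0.5942,  0.1116, -0.0029]), 0.87)]
can [(array([ 0.6707, -0.3101,  0.0061]), 0.92), (array([ 0.5817, -0.1549,  0.0333]), 0.72)]
bottle [(array([0.5331, 0.2309, 0.0034]), 0.84), (array([ 0.6723, -0.3083,  0.0043]), 0.33)]
1.1 [ 0.2407 -0.5222  0.3027] [[ 0.9082  0.4185 -0.    ]
 [ 0.4185 -0.9082 -0.0001]
 [-0.      0.0001 -1.    ]] [ 0.0962 -1.1312 -0.5998] 1.0032861680397618 0.064
```

View pics/top1.png

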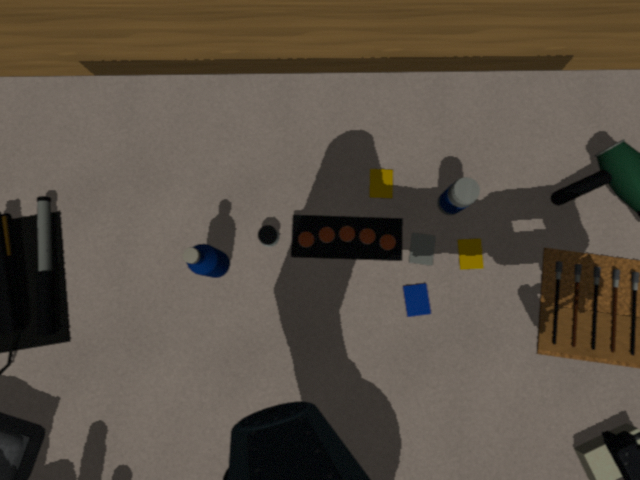

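View pics/side1.png

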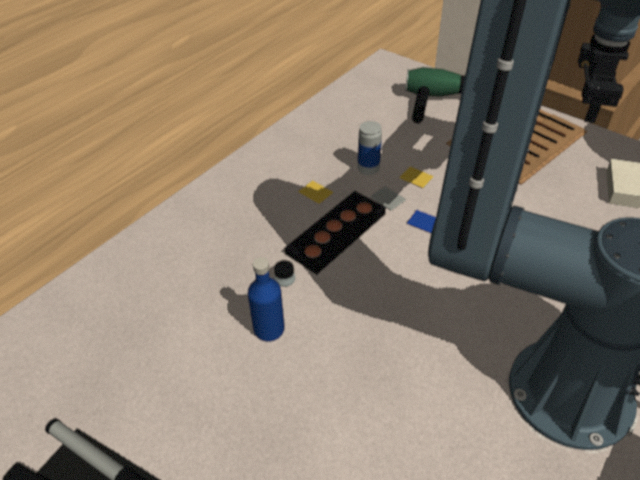

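The grey steel tile is at (422,248) in the top view, beside the palette's right end (-y, pan0). The pans run from (388,242) to (306,239), the jar is at (268,234), the can at (460,195) and the bottle at (208,260). So the stroke goes from pan0 to pan4. Next I'll refine the palette pose.

```bash
python3 - <<'E'
from h import *
from scipy.ndimage import label
np.set_printoptions(precision=4,suppress=True)
N=np.array([[-8,-92],[4,-46],[8,0],[4,46],[-8,92]])/1000
def fit(Q):
    a=N-N.mean(0);b=Q-Q.mean(0);t=np.arctan2((a[:,0]*b[:,1]-a[:,1]*b[:,0]).sum(),(a*b).sum())
    R=np.array([[np.cos(t),-np.sin(t)],[np.sin(t),np.cos(t)]]);o=Q.mean(0)-R@N.mean(0)
    print("yaw",np.degrees(t),"o",o,"res mm",1e3*np.linalg.norm(Q-(N@R.T+o),axis=1)); print((N@R.T+o)); return t,o
for c in("top","side"):
    P=np.load(f"pics/{c}_rgb.npy").astype(int);d=np.load(f"pics/{c}.npy");X=cloud(c,d)
    near=(abs(X[...,0]-.59)<.09)&(abs(X[...,1]+.067)<.15)
    m=near&(P[...,0]-P[...,2]>25)&(X[...,2]>.015)
    L,n=label(m); Q=[]
    for i in range(1,n+1):
        if (L==i).sum()>30:
            v,u=np.where(L==i)
            # ray through centroid to z=.028
            M=camera_model(c);K=np.array(M["K"]);r=np.array(M["orientation"])@np.linalg.inv(K)@[u.mean(),v.mean(),1];e=np.array(M["eye"])
            p=e+r*(.028-e[2])/r[2];Q.append(p);print(c,(L==i).sum(),p,np.percentile(X[L==i][:,2],[5,50,95]))
    Q=np.array(Q)
    if len(Q)==5: fit(Q[np.argsort(Q[:,1])][:,:2])
    blk=near&(P.sum(-1)<75)&(X[...,2]>.015); print("slab z",np.percentile(X[blk][:,2],[5,50,95]),blk.sum(), "table",np.median(X[near&(X[...,2]<.01)][:,2]))
    if c=="top": print(cv2.minAreaRect((X[blk][:,:2]*1000).astype(np.float32)))
E
```

```text
top 171 [ 0.5981 -0.0676  0.028 ] [0.021  0.0253 0.0296]
top 169 [ 0.5964 -0.0216  0.028 ] [0.0219 0.0266 0.0312]
top 174 [ 0.5918 -0.1129  0.028 ] [0.0218 0.0258 0.0302]
top 172 [0.5864 0.0244 0.028 ] [0.0213 0.0257 0.0304]
top 170 [ 0.5777 -0.1582  0.028 ] [0.0208 0.0254 0.0303]
yaw -2.755811684185672 o [ 0.5901 -0.0672] res mm [0.5001 0.4556 0.0902 0.1812 0.7256]
[[ 0.5777 -0.1587]
 [ 0.5919 -0.1133]
 [ 0.5981 -0.0676]
 [ 0.5963 -0.0214]
 [ 0.5865  0.0251]]
slab z [0.0204 0.0234 0.0264] 3669 table -0.0005204527682848292
((591.0938110351562, -66.86581420898438), (247.3620147705078, 95.44674682617188), 87.45995330810547)
side 120 [ 0.5742 -0.1546  0.028 ] [0.0226 0.0267 0.0321]
side 127 [ 0.5891 -0.1103  0.028 ] [0.0224 0.0274 0.0322]
side 127 [ 0.5942 -0.0635  0.028 ] [0.0226 0.0274 0.0326]
side 134 [ 0.5934 -0.019   0.028 ] [0.0239 0.0282 0.034 ]
side 151 [0.5834 0.028  0.028 ] [0.0222 0.0273 0.0329]
yaw -2.8674586069400982 o [ 0.5869 -0.0639] res mm [0.8048 0.6178 0.9896 0.9373 0.378 ]
[[ 0.5743 -0.1554]
 [ 0.5886 -0.11  ]
 [ 0.5949 -0.0643]
 [ 0.5932 -0.0181]
 [ 0.5835  0.0284]]
slab z [0.0193 0.0253 0.0289] 2433 table 0.0018141502425039757
```

>>> drive_tool --deltas '[{"x": 38,"y": -16,"z": 5,"wz": -6,"claw": 0},{"x": 76,"y": -32,"z": 10,"wz": -12,"claw": 0},{"x": 114,"y": -48,"z": 15,"wz": -19,"claw": 0},{"x": 152,"y": -64,"z": 20,"wz": -25,"claw": 0},{"x": 190,"y": -80,"z": 25,"wz": -31,"claw": 0},{"x": 228,"y": -96,"z": 30,"wz": -37,"claw": 0},{"x": 266,"y": -112,"z": 35,"wz": -44,"claw": 0},{"x": 304,"y": -128,"z": 40,"wz": -50,"claw": 0},{"x": 342,"y": -144,"z": 45,"wz": -56,"claw": 0},{"x": 380,"y": -160,"z": 50,"wz": -62.5,"claw": 0}]' --squeeze 10

```text
validation failed for argument at $.de...
```

>>> drive_tool --deltas '[{"wx": 0,"wy": 0,"wz": -6,"x": 38,"y": -16,"z": 5,"claw": 0},{"wx": 0,"wy": 0,"wz": -12,"x": 76,"y": -32,"z": 10,"claw": 0},{"wx": 0,"wy": 0,"wz": -19,"x": 114,"y": -48,"z": 15,"claw": 0},{"wx": 0,"wy": 0,"wz": -25,"x": 152,"y": -64,"z": 20,"claw": 0},{"wx": 0,"wy": 0,"wz": -31,"x": 190,"y": -80,"z": 25,"claw": 0},{"wx": 0,"wy": 0,"wz": -37,"x": 228,"y": -96,"z": 30,"claw": 0},{"wx": 0,"wy": 0,"wz": -44,"x": 266,"y": -112,"z": 35,"claw": 0},{"wx": 0,"wy": 0,"wz": -50,"x": 304,"y": -128,"z": 40,"claw": 0},{"wx": 0,"wy": 0,"wz": -56,"x": 342,"y": -144,"z": 45,"claw": 0},{"wx": 0,"wy": 0,"wz": -62.5,"x": 380,"y": -160,"z": 50,"claw": 0}]' --squeeze 10

```text
clock: 1.93
ee_pos: [0.52, -0.2161, 0.2527]
ee_rot: [[0.043, 0.999, 0.0], [0.999, -0.043, -0.0], [-0.0, 0.001, -1.0]]
ft_force: [1.0, -1.2, -0.6]
opening: 0.266
gripper_force: 0.0
```

>>> drive_tool --deltas '[{"wx": 0,"wy": 0,"wz": 0,"x": 15,"y": 14,"z": 20,"claw": 0},{"wx": 0,"wy": 0,"wz": 0,"x": 30,"y": 27,"z": 45,"claw": 0},{"wx": 0,"wy": 0,"wz": 0,"x": 45,"y": 40,"z": 70,"claw": 0},{"wx": 0,"wy": 0,"wz": 0,"x": 59,"y": 53,"z": 95,"claw": 0},{"wx": 0,"wy": 0,"wz": 0,"x": 59,"y": 53,"z": 110,"claw": 0},{"wx": 0,"wy": 0,"wz": 0,"x": 59,"y": 53,"z": 120,"claw": 0},{"wx": 0,"wy": 0,"wz": 0,"x": 59,"y": 53,"z": 128,"claw": 0},{"wx": 0,"wy": 0,"wz": 0,"x": 59,"y": 53,"z": 130,"claw": 0},{"wx": 0,"wy": 0,"wz": 0,"x": 59,"y": 53,"z": 130,"claw": 0},{"wx": 0,"wy": 0,"wz": 0,"x": 59,"y": 53,"z": 130,"claw": 0}]'

```text
clock: 2.77
ee_pos: [0.575, -0.1623, 0.1238]
ee_rot: [[0.049, 0.999, 0.001], [0.999, -0.049, -0.001], [-0.001, 0.002, -1.0]]
ft_force: [-0.1, -0.3, 0.9]
opening: 0.003
gripper_force: 0.0
```

```bash
python3 - <<'E'
from h import *
np.set_printoptions(precision=4,suppress=True)
p,d=snap("top","top2.png"); q,e=snap("side","side2.png")
cv2.imwrite("pics/z2.png",np.hstack([cv2.resize(p[180:300,270:440,::-1],None,fx=2.3,fy=2.3),cv2.resize(q[100:300,270:410,::-1],(193,276))]))
s=sense();print(s["ee_pos"],s["ee_rot"],s["ft_force"],s["opening"])
E
```

```text
[ 0.5751 -0.1623  0.1241] [[ 0.0489  0.9988  0.002 ]
 [ 0.9988 -0.0489 -0.001 ]
 [-0.0009  0.0021 -1.    ]] [ 0.1245  1.2176 -0.373 ] 0.0026220198621236803
```

View pics/z2.png

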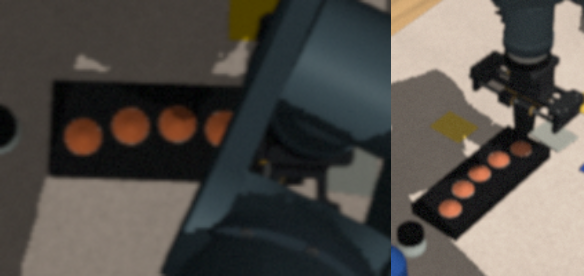

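The left part shows the pan row with the arm over pan0. The right part shows the closed fingertips over the pan at the tile end. I'm lowering gently now.

>>> drive_tool --deltas '[{"wx": 0,"wy": 0,"wz": 0,"x": 5,"y": 1,"z": 8,"claw": 0},{"wx": 0,"wy": 0,"wz": 0,"x": 5,"y": 1,"z": 16,"claw": 0},{"wx": 0,"wy": 0,"wz": 0,"x": 5,"y": 1,"z": 22,"claw": 0},{"wx": 0,"wy": 0,"wz": 0,"x": 5,"y": 1,"z": 26,"claw": 0},{"wx": 0,"wy": 0,"wz": 0,"x": 5,"y": 1,"z": 28,"claw": 0},{"wx": 0,"wy": 0,"wz": 0,"x": 5,"y": 1,"z": 29,"claw": 0},{"wx": 0,"wy": 0,"wz": 0,"x": 5,"y": 1,"z": 30,"claw": 0},{"wx": 0,"wy": 0,"wz": 0,"x": 5,"y": 1,"z": 31,"claw": 0},{"wx": 0,"wy": 0,"wz": 0,"x": 5,"y": 1,"z": 32,"claw": 0},{"wx": 0,"wy": 0,"wz": 0,"x": 5,"y": 1,"z": 32,"claw": 0}]'

```text
clock: 3.7
ee_pos: [0.576, -0.1566, 0.0908]
ee_rot: [[0.048, 0.999, 0.0], [0.999, -0.048, -0.0], [-0.0, 0.0, -1.0]]
ft_force: [-0.4, 0.3, -0.0]
opening: 0.004
gripper_force: 0.0
```

>>> drive_tool --deltas '[{"wx": 0,"wy": 0,"wz": 0,"x": 0,"y": 0,"z": 0.3,"claw": 0},{"wx": 0,"wy": 0,"wz": 0,"x": 0,"y": 0,"z": 0.5,"claw": 0},{"wx": 0,"wy": 0,"wz": 0,"x": 0,"y": 0,"z": 0.8,"claw": 0},{"wx": 0,"wy": 0,"wz": 0,"x": 0,"y": 0,"z": 1,"claw": 0},{"wx": 0,"wy": 0,"wz": 0,"x": 0,"y": 0,"z": 1.2,"claw": 0},{"wx": 0,"wy": 0,"wz": 0,"x": 0,"y": 0,"z": 1.4,"claw": 0},{"wx": 0,"wy": 0,"wz": 0,"x": 0,"y": 0,"z": 1.6,"claw": 0},{"wx": 0,"wy": 0,"wz": 0,"x": 0,"y": 0,"z": 1.8,"claw": 0},{"wx": 0,"wy": 0,"wz": 0,"x": 0,"y": 0,"z": 1.8,"claw": 0},{"wx": 0,"wy": 0,"wz": 0,"x": 0,"y": 0,"z": 1.8,"claw": 0}]'

```text
clock: 4.53
ee_pos: [0.576, -0.1567, 0.089]
ee_rot: [[0.048, 0.999, 0.0], [0.999, -0.048, -0.0], [-0.0, 0.0, -1.0]]
ft_force: [0.9, -0.8, 2.2]
opening: 0.006
gripper_force: 0.6
```

>>> drive_tool --deltas '[{"wx": 0,"wy": 0,"wz": 0,"x": 0,"y": 0,"z": 0.1,"claw": 0},{"wx": 0,"wy": 0,"wz": 0,"x": 0,"y": 0,"z": 0.2,"claw": 0},{"wx": 0,"wy": 0,"wz": 0,"x": 0,"y": 0,"z": 0.3,"claw": 0},{"wx": 0,"wy": 0,"wz": 0,"x": 0,"y": 0,"z": 0.4,"claw": 0},{"wx": 0,"wy": 0,"wz": 0,"x": 0,"y": 0,"z": 0.5,"claw": 0},{"wx": 0,"wy": 0,"wz": 0,"x": 0,"y": 0,"z": 0.6,"claw": 0},{"wx": 0,"wy": 0,"wz": 0,"x": 0,"y": 0,"z": 0.6,"claw": 0},{"wx": 0,"wy": 0,"wz": 0,"x": 0,"y": 0,"z": 0.6,"claw": 0},{"wx": 0,"wy": 0,"wz": 0,"x": 0,"y": 0,"z": 0.6,"claw": 0},{"wx": 0,"wy": 0,"wz": 0,"x": 0,"y": 0,"z": 0.6,"claw": 0}]'

```text
clock: 5.37
ee_pos: [0.5759, -0.1565, 0.0883]
ee_rot: [[0.048, 0.999, 0.0], [0.999, -0.048, 0.0], [0.0, 0.0, -1.0]]
ft_force: [1.6, -0.4, 1.3]
opening: 0.007
gripper_force: 0.6
```

```bash
python3 - <<'E'
from h import *
F=[]
for i in range(4):
    q,e=camera("side"); F.append(sense()["ft_force"])
print(np.mean(F,0),sense()["ee_pos"])
P=q.astype(int);X=cloud("side",e)
cv2.imwrite("pics/z3.png",cv2.resize(q[110:220,320:420,::-1],None,fx=5,fy=5,interpolation=cv2.INTER_CUBIC))
E
```

```text
[ 1.06167457 -0.44180697  1.39669724] [ 0.57578216 -0.15653445  0.08829257]
```

View pics/z3.png

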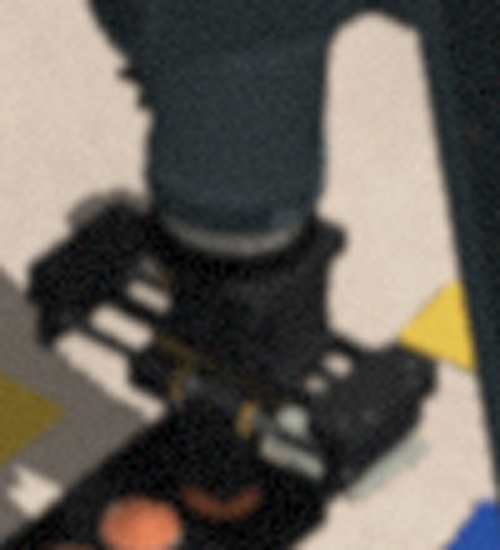

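>>> drive_tool --deltas '[{"wx": 0,"wy": 0,"wz": 0,"x": 1,"y": 0,"z": -0.2,"claw": 0},{"wx": 0,"wy": 0,"wz": 0,"x": 3,"y": 1,"z": -0.3,"claw": 0},{"wx": 0,"wy": 0,"wz": 0,"x": 6,"y": 2,"z": -0.3,"claw": 0},{"wx": 0,"wy": 0,"wz": 0,"x": 9,"y": 3,"z": -0.3,"claw": 0},{"wx": 0,"wy": 0,"wz": 0,"x": 12,"y": 4,"z": -0.3,"claw": 0},{"wx": 0,"wy": 0,"wz": 0,"x": 15,"y": 5,"z": -0.3,"claw": 0},{"wx": 0,"wy": 0,"wz": 0,"x": 18,"y": 6,"z": -0.3,"claw": 0},{"wx": 0,"wy": 0,"wz": 0,"x": 21,"y": 6,"z": -0.3,"claw": 0},{"wx": 0,"wy": 0,"wz": 0,"x": 24,"y": 7,"z": -0.3,"claw": 0},{"wx": 0,"wy": 0,"wz": 0,"x": 27,"y": 8,"z": -0.3,"claw": 0}]'

```text
clock: 6.4
ee_pos: [0.5854, -0.1302, 0.0889]
ee_rot: [[0.048, 0.999, 0.0], [0.999, -0.048, -0.001], [-0.001, 0.0, -1.0]]
ft_force: [-0.3, -3.5, 1.5]
opening: 0.01
gripper_force: 1.4
```

>>> drive_tool --deltas '[{"wx": 0,"wy": 0,"wz": 0,"x": 2,"y": 1,"z": 0,"claw": 0},{"wx": 0,"wy": 0,"wz": 0,"x": 4,"y": 1,"z": 0,"claw": 0},{"wx": 0,"wy": 0,"wz": 0,"x": 6,"y": 2,"z": 0,"claw": 0},{"wx": 0,"wy": 0,"wz": 0,"x": 8,"y": 2,"z": 0,"claw": 0},{"wx": 0,"wy": 0,"wz": 0,"x": 10,"y": 3,"z": 0,"claw": 0},{"wx": 0,"wy": 0,"wz": 0,"x": 12,"y": 3,"z": 0,"claw": 0},{"wx": 0,"wy": 0,"wz": 0,"x": 14,"y": 4,"z": 0,"claw": 0},{"wx": 0,"wy": 0,"wz": 0,"x": 16,"y": 4,"z": 0,"claw": 0},{"wx": 0,"wy": 0,"wz": 0,"x": 18,"y": 4,"z": 0,"claw": 0},{"wx": 0,"wy": 0,"wz": 0,"x": 19,"y": 4,"z": 0,"claw": 0}]'

```text
clock: 7.23
ee_pos: [0.59, -0.1108, 0.0885]
ee_rot: [[0.048, 0.999, -0.0], [0.999, -0.048, 0.0], [0.0, -0.0, -1.0]]
ft_force: [-0.9, -0.6, 0.2]
opening: 0.005
gripper_force: 0.1
```

```bash
python3 - <<'E'
from h import *
F=[]
for i in range(2):
    q,e=camera("side"); F.append(sense()["ft_force"])
print(np.mean(F,0),sense()["ee_pos"])
X=cloud("side",e);P=q.astype(int)
m=(P[...,0]-P[...,2]>25)&(abs(X[...,0]-.588)<.05)&(X[...,2]<.06)&(X[...,2]>.01)
for y in(-.157,-.1117,-.066,-.0198,.0268):
    k=m&(abs(X[...,1]-y)<.02); z=X[k][:,2]; print(y,k.sum(),z.mean() if k.any() else 0,np.percentile(z,90) if k.any() else 0)
cv2.imwrite("pics/z4.png",cv2.resize(q[120:280,270:420,::-1],None,fx=3.6,fy=3.6,interpolation=cv2.INTER_CUBIC))
E
```

```text
[-0.13438597  0.04857936  0.53324952] [ 0.5899249  -0.11081657  0.08847722]
-0.157 43 0.022567146614502383 0.02649081410801173
-0.1117 62 0.022817569738279704 0.027418114528515492
-0.066 169 0.02646010689078611 0.03123679762335055
-0.0198 182 0.02751414790878007 0.03204897616408927
0.0268 190 0.027028863423412954 0.031154051506279323
```

View pics/z4.png

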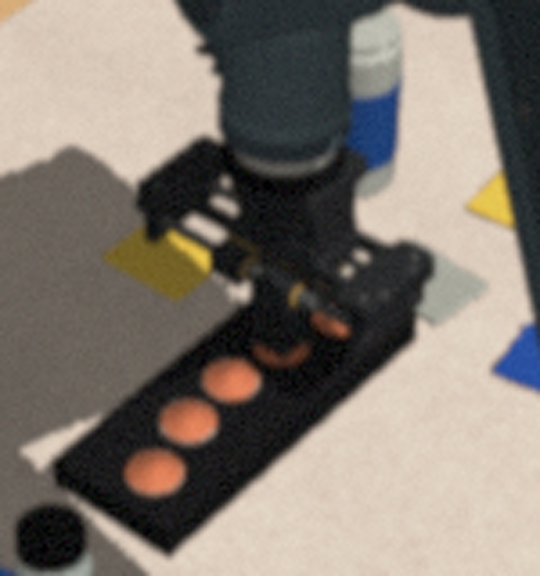

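The fingertips are on pan1 and pan0 looks sunk. Forces stay light, so I'm carrying on along the bow.

>>> drive_tool --deltas '[{"wx": 0,"wy": 0,"wz": 0,"x": 3,"y": 0,"z": 0,"claw": 0},{"wx": 0,"wy": 0,"wz": 0,"x": 6,"y": 1,"z": 0,"claw": 0},{"wx": 0,"wy": 0,"wz": 0,"x": 9,"y": 1,"z": 0,"claw": 0},{"wx": 0,"wy": 0,"wz": 0,"x": 12,"y": 2,"z": 0,"claw": 0},{"wx": 0,"wy": 0,"wz": 0,"x": 15,"y": 2,"z": 0,"claw": 0},{"wx": 0,"wy": 0,"wz": 0,"x": 18,"y": 3,"z": 0,"claw": 0},{"wx": 0,"wy": 0,"wz": 0,"x": 21,"y": 3,"z": 0,"claw": 0},{"wx": 0,"wy": 0,"wz": 0,"x": 24,"y": 4,"z": 0,"claw": 0},{"wx": 0,"wy": 0,"wz": 0,"x": 27,"y": 4,"z": 0,"claw": 0},{"wx": 0,"wy": 0,"wz": 0,"x": 30,"y": 4,"z": 0,"claw": 0}]'

```text
clock: 8.17
ee_pos: [0.5959, -0.0817, 0.089]
ee_rot: [[0.048, 0.999, 0.001], [0.999, -0.048, -0.001], [-0.001, 0.001, -1.0]]
ft_force: [-0.0, -2.9, 1.5]
opening: 0.008
gripper_force: 1.4
```

>>> drive_tool --deltas '[{"wx": 0,"wy": 0,"wz": 0,"x": 3,"y": 0,"z": 0,"claw": 0},{"wx": 0,"wy": 0,"wz": 0,"x": 6,"y": 0,"z": 0,"claw": 0},{"wx": 0,"wy": 0,"wz": 0,"x": 9,"y": 0,"z": 0,"claw": 0},{"wx": 0,"wy": 0,"wz": 0,"x": 12,"y": 0,"z": 0,"claw": 0},{"wx": 0,"wy": 0,"wz": 0,"x": 15,"y": 0,"z": 0,"claw": 0},{"wx": 0,"wy": 0,"wz": 0,"x": 18,"y": 0,"z": 0,"claw": 0},{"wx": 0,"wy": 0,"wz": 0,"x": 21,"y": 0,"z": 0,"claw": 0},{"wx": 0,"wy": 0,"wz": 0,"x": 24,"y": -1,"z": 0,"claw": 0},{"wx": 0,"wy": 0,"wz": 0,"x": 27,"y": -1,"z": 0,"claw": 0},{"wx": 0,"wy": 0,"wz": 0,"x": 30,"y": -1,"z": 0,"claw": 0}]'

```text
clock: 9.0
ee_pos: [0.5957, -0.051, 0.0885]
ee_rot: [[0.048, 0.999, -0.0], [0.999, -0.048, 0.0], [0.0, -0.0, -1.0]]
ft_force: [0.7, -0.3, 0.9]
opening: 0.004
gripper_force: 0.2
```

>>> drive_tool --deltas '[{"wx": 0,"wy": 0,"wz": 0,"x": 3,"y": 0,"z": 0,"claw": 0},{"wx": 0,"wy": 0,"wz": 0,"x": 6,"y": 0,"z": 0,"claw": 0},{"wx": 0,"wy": 0,"wz": 0,"x": 9,"y": -1,"z": 0,"claw": 0},{"wx": 0,"wy": 0,"wz": 0,"x": 12,"y": -1,"z": 0,"claw": 0},{"wx": 0,"wy": 0,"wz": 0,"x": 15,"y": -1,"z": 0,"claw": 0},{"wx": 0,"wy": 0,"wz": 0,"x": 18,"y": -2,"z": 0,"claw": 0},{"wx": 0,"wy": 0,"wz": 0,"x": 21,"y": -2,"z": 0,"claw": 0},{"wx": 0,"wy": 0,"wz": 0,"x": 24,"y": -3,"z": 0,"claw": 0},{"wx": 0,"wy": 0,"wz": 0,"x": 27,"y": -3,"z": 0,"claw": 0},{"wx": 0,"wy": 0,"wz": 0,"x": 30,"y": -3,"z": 0,"claw": 0}]'

```text
clock: 9.83
ee_pos: [0.5942, -0.0207, 0.0885]
ee_rot: [[0.048, 0.999, -0.0], [0.999, -0.048, 0.0], [0.0, -0.0, -1.0]]
ft_force: [-0.7, -0.5, 0.3]
opening: 0.005
gripper_force: 0.5
```

```bash
python3 - <<'E'
from h import *
F=[]
for i in range(2):
    q,e=camera("side"); F.append(sense()["ft_force"])
print(np.mean(F,0),sense()["ee_pos"])
cv2.imwrite("pics/z5.png",cv2.resize(q[120:280,270:420,::-1],None,fx=3.6,fy=3.6,interpolation=cv2.INTER_CUBIC))
E
```

```text
[0.32375776 0.57135243 1.56422937] [ 0.59419922 -0.02043391  0.08849466]
```

View pics/z5.png

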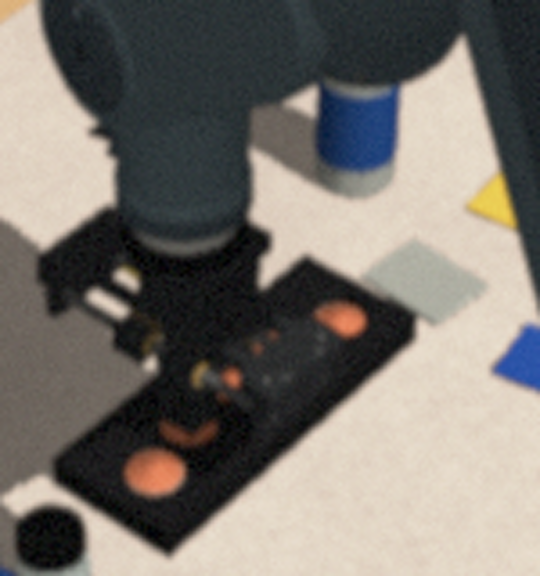

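Pan0 now shows sunk and the fingertips are on pan3, leaving one pan to press.

>>> drive_tool --deltas '[{"wx": 0,"wy": 0,"wz": 0,"x": 3,"y": 0,"z": 0,"claw": 0},{"wx": 0,"wy": 0,"wz": 0,"x": 6,"y": -1,"z": 0,"claw": 0},{"wx": 0,"wy": 0,"wz": 0,"x": 9,"y": -2,"z": 0,"claw": 0},{"wx": 0,"wy": 0,"wz": 0,"x": 12,"y": -3,"z": 0,"claw": 0},{"wx": 0,"wy": 0,"wz": 0,"x": 15,"y": -4,"z": 0,"claw": 0},{"wx": 0,"wy": 0,"wz": 0,"x": 18,"y": -5,"z": 0,"claw": 0},{"wx": 0,"wy": 0,"wz": 0,"x": 21,"y": -5,"z": 0,"claw": 0},{"wx": 0,"wy": 0,"wz": 0,"x": 24,"y": -6,"z": 0,"claw": 0},{"wx": 0,"wy": 0,"wz": 0,"x": 27,"y": -7,"z": 0,"claw": 0},{"wx": 0,"wy": 0,"wz": 0,"x": 30,"y": -8,"z": 0,"claw": 0}]'

```text
clock: 10.77
ee_pos: [0.5881, 0.0089, 0.0889]
ee_rot: [[0.048, 0.999, 0.001], [0.999, -0.048, -0.001], [-0.001, 0.001, -1.0]]
ft_force: [1.1, -2.5, 1.5]
opening: 0.006
gripper_force: 1.3
```

>>> drive_tool --deltas '[{"wx": 0,"wy": 0,"wz": 0,"x": 3,"y": -1,"z": 0,"claw": 0},{"wx": 0,"wy": 0,"wz": 0,"x": 6,"y": -2,"z": 0,"claw": 0},{"wx": 0,"wy": 0,"wz": 0,"x": 9,"y": -2,"z": 0,"claw": 0},{"wx": 0,"wy": 0,"wz": 0,"x": 12,"y": -3,"z": 0,"claw": 0},{"wx": 0,"wy": 0,"wz": 0,"x": 15,"y": -4,"z": 0,"claw": 0},{"wx": 0,"wy": 0,"wz": 0,"x": 17,"y": -4,"z": 0,"claw": 0},{"wx": 0,"wy": 0,"wz": 0,"x": 19,"y": -4,"z": 0,"claw": 0},{"wx": 0,"wy": 0,"wz": 0,"x": 20,"y": -4,"z": 0,"claw": 0},{"wx": 0,"wy": 0,"wz": 0,"x": 20,"y": -4,"z": 0,"claw": 0},{"wx": 0,"wy": 0,"wz": 0,"x": 20,"y": -4,"z": 0,"claw": 0}]'

```text
clock: 11.6
ee_pos: [0.5847, 0.0295, 0.0885]
ee_rot: [[0.048, 0.999, -0.0], [0.999, -0.048, 0.0], [0.0, -0.0, -1.0]]
ft_force: [0.0, 0.8, 1.7]
opening: 0.007
gripper_force: 0.5
```

>>> drive_tool --deltas '[{"wx": 0,"wy": 0,"wz": 0,"x": 0,"y": 0,"z": -4,"claw": 0},{"wx": 0,"wy": 0,"wz": 0,"x": 0,"y": 0,"z": -15,"claw": 0},{"wx": 0,"wy": 0,"wz": 0,"x": 0,"y": 0,"z": -35,"claw": 0},{"wx": 0,"wy": 0,"wz": 0,"x": 0,"y": 0,"z": -60,"claw": 0},{"wx": 0,"wy": 0,"wz": 0,"x": 0,"y": 0,"z": -85,"claw": 0},{"wx": 0,"wy": 0,"wz": 0,"x": 0,"y": 0,"z": -110,"claw": 0},{"wx": 0,"wy": 0,"wz": 0,"x": 0,"y": -20,"z": -135,"claw": 0},{"wx": 0,"wy": 0,"wz": 0,"x": 0,"y": -50,"z": -160,"claw": 0},{"wx": 0,"wy": 0,"wz": 0,"x": 0,"y": -80,"z": -180,"claw": 0},{"wx": 0,"wy": 0,"wz": 0,"x": 0,"y": -110,"z": -190,"claw": 0}]'

```text
clock: 12.43
ee_pos: [0.4747, 0.0343, 0.2821]
ee_rot: [[0.048, 0.999, 0.005], [0.999, -0.048, -0.001], [-0.001, 0.005, -1.0]]
ft_force: [-0.2, -0.3, 1.2]
opening: 0.005
gripper_force: 0.0
```

>>> drive_tool --deltas '[{"wx": 0,"wy": 0,"wz": 0,"x": 0,"y": -25,"z": -5,"claw": 0},{"wx": 0,"wy": 0,"wz": 0,"x": 0,"y": -50,"z": -10,"claw": 0},{"wx": 0,"wy": 0,"wz": 0,"x": 0,"y": -70,"z": -15,"claw": 0},{"wx": 0,"wy": 0,"wz": 0,"x": 0,"y": -80,"z": -20,"claw": 0},{"wx": 0,"wy": 0,"wz": 0,"x": 0,"y": -90,"z": -20,"claw": 0},{"wx": 0,"wy": 0,"wz": 0,"x": 0,"y": -90,"z": -20,"claw": 0},{"wx": 0,"wy": 0,"wz": 0,"x": 0,"y": -90,"z": -20,"claw": 0},{"wx": 0,"wy": 0,"wz": 0,"x": 0,"y": -90,"z": -20,"claw": 0},{"wx": 0,"wy": 0,"wz": 0,"x": 0,"y": -90,"z": -20,"claw": 0},{"wx": 0,"wy": 0,"wz": 0,"x": 0,"y": -90,"z": -20,"claw": 0}]'

```text
clock: 13.27
ee_pos: [0.3854, 0.0388, 0.2985]
ee_rot: [[0.048, 0.999, -0.001], [0.999, -0.048, 0.0], [0.0, -0.001, -1.0]]
ft_force: [-0.4, -0.1, -0.2]
opening: 0.005
gripper_force: 0.0
```

```bash
python3 - <<'E'
from h import *
np.set_printoptions(precision=4,suppress=True)
def zs(c,ds,rgb):
    X=cloud(c,np.median(ds,0));P=rgb.astype(int);out=[]
    slab=np.median(X[(abs(X[...,0]-.588)<.06)&(abs(X[...,1]+.066)<.12)&(P.sum(-1)<75)&(X[...,2]>.015)][:,2])
    for x,y in((.576,-.157),(.590,-.1117),(.5965,-.066),(.5947,-.0198),(.585,.0268)):
        k=np.hypot(X[...,0]-x-(.0015 if c=="top" else -.0015),X[...,1]-y)<.006; out.append(X[k][:,2].mean()-slab)
    return np.array(out)*1000
for c in("top","side"):
    f=[camera(c) for _ in range(5)]
    print(c,"before",zs(c,[np.load(f"pics/{c}.npy")],np.load(f"pics/{c}_rgb.npy")) if c=="x" else "","after",zs(c,[a[1] for a in f],f[0][0]))
    q=f[0][0]
    if c=="side": cv2.imwrite("pics/z6.png",cv2.resize(q[120:280,270:420,::-1],None,fx=3.6,fy=3.6,interpolation=cv2.INTER_CUBIC))
    for l in("jar","can","bottle"): print(l,[W(c,r["point"]) for r in pinpoint(l,c)[:1]])
s=sense();print(s["ee_pos"],s["clock"])
E
```

```text
top before  after [-0.7431 -0.5985 -0.2912 -0.6762 -0.1711]
jar [array([0.5962, 0.1122, 0.0006])]
can [array([ 0.6721, -0.3099, -0.0012])]
bottle [array([ 0.5375,  0.2316, -0.0026])]
side before  after [-0.7162 -0.577  -0.4607 -0.7842 -1.0285]
jar [array([ 0.5933,  0.1113, -0.0019])]
can []
bottle [array([0.5306, 0.2317, 0.0039])]
[0.385  0.0389 0.2986] 14.0667
```

View pics/z6.png

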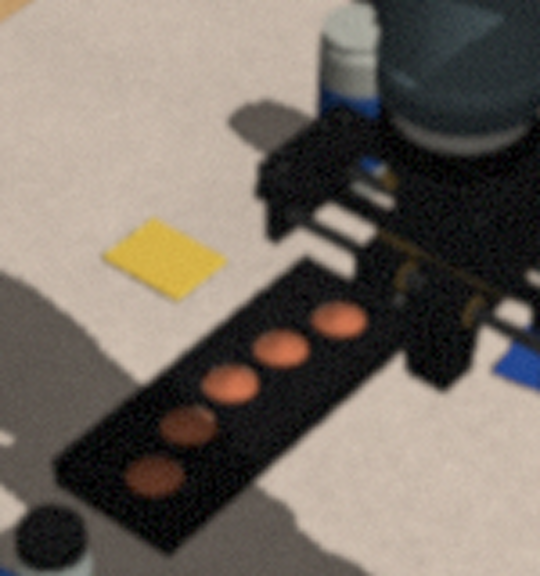

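All five pans are level within about 1 mm in both cameras. The bystanders haven't moved and the hand is clear.

```bash
python3 -c "from workcell import *; print(sign_off())"
```

```text
the job is handed in; nothing more can be done
None
```

The job is handed in: all five pans were pressed in one low pass from the tile end, their crowns measuring within about 1 mm of the palette's top in both cameras, forces read between moves stayed under 4 N, and the jar, can and bottle are where they were with the hand clear; no verdict came back.

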